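# Release the stone drawer with the pusher

## Task

The stone cabinet's drawer is held shut by a sprung catch hidden behind the slot in its metal front. Take the thin pusher from the tray, push its rod straight in through the slot to press the catch until the drawer springs ajar, lay the pusher back inside the tray without dropping it, and draw the drawer out as far as it goes. Leave the other tool, the jar beside the cabinet, the ring mandrel and the bur stand where they are.

Things in the scene. Friction and masses are not known exactly. Their poses are not given: they have to be found in the camera images.
- cabinet: Small fixed wooden cabinet, 180 deep (its x) by 170 wide (its y) by 105 high. Origin: centre of its underside; its front face is the plane x = -90 mm and faces its own -x. The upper front (heights 56 to 97 mm) is a 6 mm thick aluminium plate with the slot in the middle; below it is one drawer. Its top is clear. Position and yaw vary (yaw within 0.25 rad of 0).
- slot (a point): Point where the rod should enter: on the front face, mid-width, 80 mm above the bench, straight above the drawer's knob. The slot is an upright notch 12 mm wide, from 68 mm above the bench up to the cabinet's top, where it is open, cutting 18 mm into the top board, and shows from above. Axes as the cabinet's: +x points straight in.
- catch (a joint): Travel of the hidden catch tab along the cabinet's +x: 0 at rest, stop at 0.010 m. The tab is an upright plate 30 mm in from the front face behind the slot, 26 mm wide, 65 to 95 mm above the bench, nothing between. Pressing takes 2.4 N at first, 5.4 N at the stop; past about 0.0065 m the drawer is let go. It springs back when released.
- drawer (a joint): How far the drawer is out, along the cabinet's -x: 0 shut, stop at 0.110 m. When the catch lets go a spring shoves it out to about 0.036 m in under a second and it stays there (it does not latch again by itself). From there it slides with 1 to 3 N and stays where it is left. While latched, it cannot be pulled.
- knob_center (a point): Centre of the drawer's round wooden knob, 26 mm diameter and 22 mm long along x, on a 12 mm thick neck 13 mm long; this point is 24 mm before the drawer's front face and 34 mm above the bench; moves with the drawer. Axes as the cabinet's.
- tray: Fixed shallow dark wooden tray, 280 long (its x) by 160 wide (its y), rim 12 mm high, rim 5 mm thick, floor 4 mm above the bench. Origin: centre of its underside. Holds two hand tools lying side by side, at least 65 mm apart, roughly along the tray's x; which is on which side varies.
- pusher_center (a point): The pusher: a hand tool 200 mm long, 80 g, with a square wooden handle 22 by 22 mm, 100 mm long, a short brass ferrule, and a straight steel rod 6 mm thick that stands 90 mm out of the ferrule. This point is near the balance point, on the tool's axis, 25 mm behind the handle's front end, and 11 mm above the surface it lies on (15 mm above the bench in the tray). Its +x points along the rod to the tip. The tip starts pointing away from the robot.
- pusher_tip (a point): The end of the pusher's rod, on its axis, 125 mm along +x from the pusher's centre point.
- pusher_butt (a point): The rear end of the pusher's handle, on its axis, 75 mm along -x from the pusher's centre point.
- burnisher_center (a point): The other tool in the tray, a burnisher with the same handle and length but a thick 17 mm steel end that does not fit the slot. Same point as on the pusher. To be left alone (may shift up to 40 mm).
- jar: Bystander: closed jar, 44 mm diameter, 55 mm high, left of the cabinet. Origin under its centre. May shift up to 30 mm, like all bystanders.
- mandrel: Bystander: upright steel ring mandrel, 60 mm foot, 140 mm high, beyond the tray and the cabinet. Origin under its centre.
- bur_stand: Bystander: round bur stand 64 mm wide, 48 mm high, to the left. Origin under its centre.
Mind the look-alikes: they are no part of the job. What is shaped like the part that bears pusher_center but black, pink or purple is not meant.

How it is judged:
By the outcome, as a careful person would: the job done as asked, in the order asked, and still so for the second after the job is handed in, with the robot touching nothing.
It also fails if it takes over 70 s, if anything falls off the work surface, if the arm or the gripper's body presses on something with over 40 N, if the wrist force passes 120 N, or if a joint passes its speed limit or range.

## Robot

A 6-joint arm with a two-finger parallel gripper is mounted at the origin on the work surface. World frame = base frame: x ahead of the robot, y to its left, z up, the work surface at z = 0. Lengths are in mm, angles in rad, forces in N, time in s.
With the tool pointing down it reaches from about 275 to 1000 mm from the base axis. Payload 8.4 kg.
Tool frame: the origin (TCP) lies between the finger pads; the fingertips stand 22 mm ahead of it and the grasp point (between the pads) lies 3 mm ahead of it; z points along the fingers, y is the line along which they close (so a half turn about z gives the same grasp; the last joint's range is limited). The gripper opens to 85 mm and grips with 20 to 120 N. Pads are 22 mm wide; open, the fingers measure 114 mm over their backs; the gripper's body (76 mm by 85 mm) begins 54 mm behind the grasp point. The pads swing forward as they close: fully open they stand 13 mm farther back than shut.
Start: joints at [-1.156, 0.353, 1.633, -0, 1.155, -0.002], TCP at [253.022, -571.496, 253.281] pointing down, gripper open.
Joint ranges: [-2.63, 2.63], [-0.92, 2.1], [0.06, 2.66], [-1.3, 4.44], [0, 2.69], [-3.02, 3.02]. Speed limits (rad/s): [2.22, 2.22, 2.79, 3.14, 3.14, 3.14].

## Interface

Orientations are given as [roll, pitch, yaw] about the fixed x, y, z axes, in that order (R = Rz(yaw) Ry(pitch) Rx(roll)).
In Python, from rig import r, grab_frame gives the robot as it stands.
- The arm moves only by the shell command python3 -m inch 'ROWS' [FORCE]. ROWS is JSON, a list of rows, each a list of 7 numbers: the turn, a rotation vector about the tool's x, y, z as a fraction of full scale, then the shift along the tool's x, y, z as a fraction of full scale, then the closure, from 0 (fully open) to 1 (shut). In form: [[rx, ry, rz, dx, dy, dz, fingers], ...]. A call has 1 to 8 rows; each row shifts and turns the commanded pose from where the row before left it, along the tool's axes as they then stand; what a row does not reach is not made up. Full scale, the value 1, is 2.5 cm for a shift and pi rad for a turn. A row lasts 1/12 s, in which the tool goes at most 41.7 mm and 7.16 degrees, less where a joint would pass 70% of its speed; a pose out of reach is approached as far as the arm can. A call with a number of a shift or a turn outside -1 to 1 is refused whole. A call with a gripper value outside its range is refused whole. The fingers move at their own pace and stop on an object; FORCE is the grip in N (left out, the last holds). Time passes only in rows, so rows that do not move let the fingers close. It gives the time, the measured TCP pose, the force, the opening and the grip force at its end, in the units of the state.
- r.sense(): the state, without advancing time (a new reading comes with each control period).
- grab_frame(name): name is "scene" or "top" or "wrist"; returns a dict with "pixels" (400x640x3 uint8, red, green, blue), "z_map" (400x640 float32, mm along the optical axis (not along the pixel's ray), 0 where there is no reading), "vertical_fov" (degrees; the focal length in pixels is half the picture's height over the tangent of half this angle, whatever the lens; pixels are square), "cx", "cy" (the principal point, pixels), "dist" ([k1, k2, p1, p2, k3] as OpenCV has them; the pictures are not rectified), "cam_to_world" (4x4, takes a point from camera to world coordinates). Camera axes: x right, y down, z forward; pixel columns grow to the right and rows downward; lengths in mm; the calibration is good to about 2 mm. A picture is of the moment at which its call begins.
- r.sign_off(): hands the job in; it is judged then, once.
The state is a dict: "clock": time; "qpos": joint angles; "qvel": joint speeds; "joint_efforts": joint torques, N m; "eef_pos": TCP position; "tcp_rot": TCP orientation; "contact_force": force on the tool from outside, world axes, zero at the start; "wrist_torque": the same for the moment, N m; "opening": opening from 0.0 (shut) to 1.0 (fully open); "grasp_force": force on a finger pad.
Only numpy, scipy, OpenCV 4.12 (cv2) and the standard library are available. Lean on these libraries where they do the work, as an engineer would, in place of code of your own. Each camera call takes 0.05 s, during which the arm holds its last target. There are 200 camera calls.

## Working session

There is one attempt and no reset: what is moved stays moved. The work goes in short steps, Python scripts to look and compute and a shell command to move; the robot and the scene stay as the last step left them, time stands still between calls to the robot, and variables do not carry over. Pictures are saved under pics/ and viewed, at most 12 in all, crops included, and the job is handed in when it is done.

```bash
ls; mkdir -p pics; cat > h.py <<'E'
import numpy as np, cv2
from rig import r, grab_frame
def K(f):
    fl=200/np.tan(np.radians(f["vertical_fov"])/2)
    return np.array([[fl,0,f["cx"]],[0,fl,f["cy"]],[0,0,1.]])
def ray(f,uv):
    n=cv2.undistortPoints(np.array(uv,float).reshape(-1,1,2),K(f),np.array(f["dist"],float)).reshape(-1,2)
    T=np.array(f["cam_to_world"]); d=np.c_[n,np.ones(len(n))]@T[:3,:3].T
    return T[:3,3],d
def onz(f,uv,z):
    o,d=ray(f,uv); return o+d*((z-o[2])/d[:,2])[:,None]
def dep(f,uv):
    o,d=ray(f,uv); uv=np.array(uv,int).reshape(-1,2)
    return o+d*f["z_map"][uv[:,1],uv[:,0]][:,None]
def save(f,n): cv2.imwrite("pics/"+n,cv2.cvtColor(f["pixels"],cv2.COLOR_RGB2BGR))
E
python3 - <<'E'
from h import *
import pickle
for n in("top","scene"):
    f=grab_frame(n); save(f,n+"1.png"); pickle.dump(f,open(n+".pkl","wb"))
    print(n,f["vertical_fov"],f["dist"],np.round(f["cam_to_world"],2).tolist())
print(r.sense())
E
```

```text
pics
top 53.54119277951117 [-0.0892942  0.         0.         0.         0.       ] [[0.0, -0.99, 0.14, 321.78], [-1.0, -0.0, 0.0, -80.33], [-0.0, -0.14, -0.99, 1324.12], [0.0, 0.0, 0.0, 1.0]]
scene 47.56495446762487 [-0.11269476  0.          0.          0.          0.        ] [[-0.64, 0.58, -0.51, 1114.38], [0.77, 0.47, -0.43, 447.71], [-0.01, -0.66, -0.75, 1009.92], [0.0, 0.0, 0.0, 1.0]]
{'clock': 0.1, 'qpos': array([-1.15637999e+00,  3.53607689e-01,  1.63408252e+00,  1.48607203e-05,
        1.15516339e+00, -2.40148162e-03]), 'qvel': array([-6.32115093e-06, -1.07608944e-03, -8.20894235e-04, -2.49115006e-04,
        4.90319953e-05,  1.64085344e-03]), 'joint_efforts': array([ 9.33335505e-04, -6.06354475e+01, -3.42821002e+01, -1.08869799e-05,
        3.95568815e-03, -2.58705859e-05]), 'eef_pos': array([ 252.87404098, -571.11881662,  252.60899865]), 'tcp_rot': array([-3.14033175e+00, -1.66160016e-05,  4.16811799e-01]), 'contact_force': array([-0.57437928,  0.33079729,  0.70585683]), 'wrist_torque': array([ 0.00036461, -0.00636001, -0.01354582]), 'grasp_force': 0.0, 'opening': 0.9982826950082101}
```

View pics/top1.png

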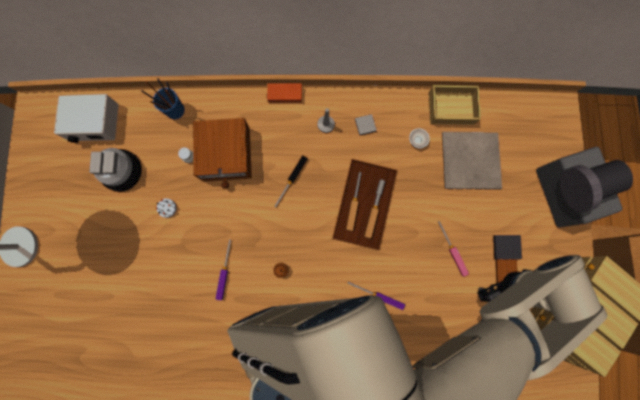

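View pics/scene1.png

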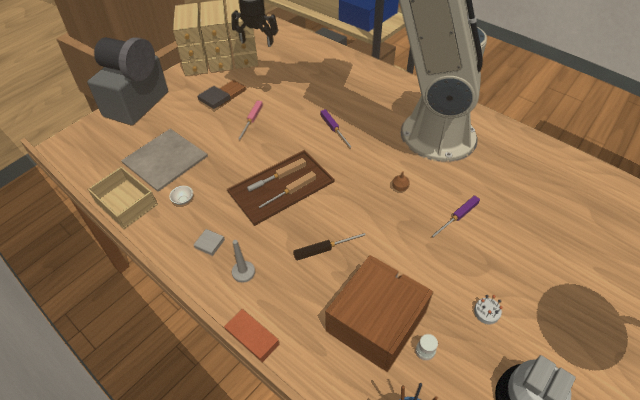

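The top view shows the cabinet at (221,148) with its knob at (225,185), and the tray at (365,204). Pusher-like tools:
- Tray left, (355,205): thin rod.
- Tray right, (376,208): thick end, so this is the burnisher.
- Loose tools, all the wrong colour: black (292,180), purple (224,270) and (378,295), pink (454,250).

The left tray tool fits the pusher. I'll confirm that in one crop and measure.

```bash
python3 - <<'E'
from h import *
import pickle
f=pickle.load(open("top.pkl","rb"));im=cv2.cvtColor(f["pixels"],cv2.COLOR_RGB2BGR)
a=cv2.resize(im[150:255,325:405],None,fx=5,fy=5,interpolation=cv2.INTER_CUBIC)
b=cv2.resize(im[110:195,185:260],None,fx=5,fy=5,interpolation=cv2.INTER_CUBIC)
c=np.zeros((525,780,3),np.uint8);c[:,:400]=a;c[:425,400:775]=b
cv2.imwrite("pics/crop1.png",c)
# handles by colour within tray
hsv=cv2.cvtColor(im,cv2.COLOR_BGR2HSV)
roi=np.zeros(im.shape[:2],np.uint8);
print(hsv[215,352],hsv[222,373],hsv[200,362])
cv2.fillPoly(roi,[np.array([[352,164],[393,172],[378,244],[338,236]])],1)
m=((hsv[...,2]>120)&(roi>0)).astype(np.uint8)
n,l,s,ce=cv2.connectedComponentsWithStats(m)
for i in range(1,n):
    if s[i,4]>30:
        pts=np.argwhere(l==i)[:,::-1].astype(np.float32); print(s[i],cv2.minAreaRect(pts)); w=onz(f,pts,15); 
        print(w.mean(0), cv2.minAreaRect(w[:,:2].astype(np.float32)))
# cabinet top via depth
v,u=np.mgrid[100:200,180:270]; P=dep(f,np.c_[u.ravel(),v.ravel()])
q=P[(abs(P[:,2]-105)<6)]; print(len(q),cv2.minAreaRect(q[:,:2].astype(np.float32)))
E
```

```text
[ 14 160 175] [ 14 161 169] [ 12 220  72]
[347 197  11  33 203] ((352.05767822265625, 213.21153259277344), (6.471832275390625, 32.947513580322266), 11.309932708740234)
[ 468.91992117 -202.16010176   15.        ] ((471.3720397949219, -202.6300811767578), (21.5675106048584, 110.5338134765625), 78.30155944824219)
[365 203  13  35 204] ((371.84442138671875, 219.9585418701172), (6.377150535583496, 34.91328811645508), 14.931416511535645)
[ 444.8540783  -266.91415353   15.        ] ((449.0950012207031, -268.2785949707031), (21.138105392456055, 116.89131164550781), 74.21540832519531)
2822 ((676.2609252929688, 228.34475708007812), (183.51866149902344, 171.08030700683594), 3.479531764984131)
```

View pics/crop1.png

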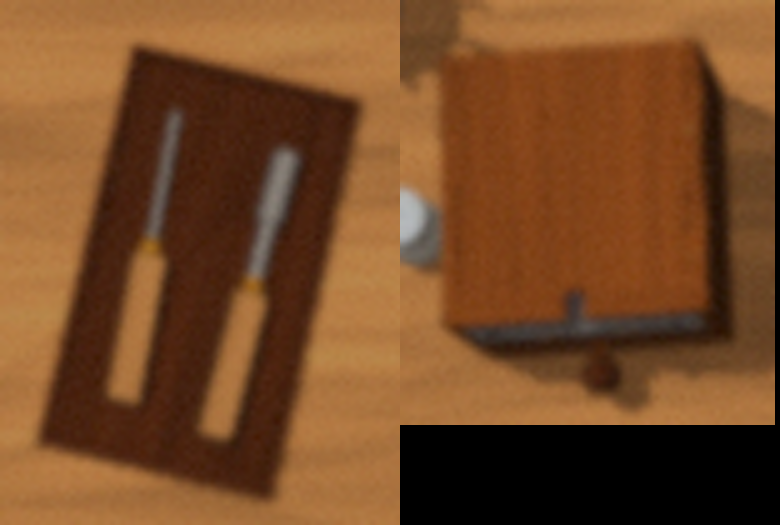

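The crop confirms it: the left tool has the thin rod (tip at px 360,172) and is the pusher; the right one has the thick end. I'll go hover over the handle, with the fingers partly closed to clear the burnisher.

```bash
cat >> h.py <<'E'
def go(p,yaw):
    "remaining move, in row units, in tool axes after the turn"
    s=r.sense(); d=np.array(p)-s["eef_pos"]; y0=s["tcp_rot"][2]
    c,n=np.cos(yaw),np.sin(yaw)
    t=np.array([d[0]*c+d[1]*n, d[0]*n-d[1]*c, -d[2]])
    print("turn rz total",round((y0-yaw)/np.pi,4),"shift total",np.round(t/25,3),"at",np.round(s["eef_pos"],1),np.round(s["tcp_rot"],4),"F",np.round(s["contact_force"],1),"t",round(s["clock"],1),"op",round(s["opening"],3),"g",round(s["grasp_force"],1))
E
python3 - <<'E'
from h import *
import pickle
f=pickle.load(open("top.pkl","rb"))
t=onz(f,[[360,171.8]],15)[0]; b=onz(f,[[349.8,230.8]],15)[0]; d=t-b
print(t,b,np.linalg.norm(d),np.arctan2(d[1],d[0]),b+d*75/200)
E
python3 -m inch '[[0,0,0.038,0,0,0,0.4],[0,0,0.038,0,0,0,0.4],[0,0,0.038,0,0,0,0.4],[0,0,0.038,0,0,0,0.4],[0,0,0.038,0,0,0,0.4],[0,0,0,0,0,0,0.4]]' 40
python3 -c "
from h import *
go([470,-205,220],-0.19)"
```

```text
[ 611.86476486 -230.78992219   15.        ] [ 412.57834752 -194.57149352   15.        ] 202.55085957218998 -0.17977837826881735 [ 487.31075402 -208.15340427   15.        ]
clock: 0.6
eef_pos: [252.9, -571.3, 252.9]
tcp_rot: [-3.141, 0.0, -0.186]
contact_force: [-0.1, -0.2, -0.0]
opening: 0.601
grasp_force: 0.0
turn rz total 0.0014 shift total [  5.76  -16.027   1.315] at [ 252.9 -571.3  252.9] [-3.141e+00  4.000e-04 -1.856e-01] F [-0.1 -0.2 -0. ] t 0.6 op 0.601 g 0.0
```

```bash
python3 -m inch '[[0,0,0,0.36,-1,0.08,0.4],[0,0,0,0.36,-1,0.08,0.4],[0,0,0,0.36,-1,0.08,0.4],[0,0,0,0.36,-1,0.08,0.4],[0,0,0,0.36,-1,0.08,0.4],[0,0,0,0.36,-1,0.08,0.4],[0,0,0,0.36,-1,0.08,0.4],[0,0,0,0.36,-1,0.08,0.4]]' >/dev/null
python3 -m inch '[[0,0,0,0.4,-1,0.08,0.4],[0,0,0,0.4,-1,0.08,0.4],[0,0,0,0.4,-1,0.08,0.4],[0,0,0,0.4,-1,0.08,0.4],[0,0,0,0.4,-1,0.08,0.4],[0,0,0,0.4,-1,0.08,0.4],[0,0,0,0.4,-1,0.08,0.4],[0,0,0,0.4,-1,0.08,0.4]]' >/dev/null
python3 -m inch '[[0,0,0,0,0,0,0.4],[0,0,0,0,0,0,0.4]]'
python3 - <<'E'
from h import *
import pickle
go([487,-208,220],-0.18)
f=grab_frame("wrist"); save(f,"w1.png"); pickle.dump(f,open("w1.pkl","wb")); print(f["cx"],f["cy"],f["vertical_fov"],np.round(f["cam_to_world"],2).tolist())
E
```

```text
clock: 2.1
eef_pos: [474.5, -204.2, 221.0]
tcp_rot: [-3.142, 0.001, -0.174]
contact_force: [0.4, -0.7, 0.6]
opening: 0.603
grasp_force: 0.0
turn rz total 0.0019 shift total [0.517 0.061 0.041] at [ 474.5 -204.2  221. ] [-3.1416e+00  6.0000e-04 -1.7410e-01] F [ 0.4 -0.7  0.6] t 2.1 op 0.603 g 0.0
314.23905486036574 201.45785223288343 61.15494609278475 [[-0.17, -0.93, -0.32, 555.66], [-0.98, 0.16, 0.05, -218.04], [0.0, 0.32, -0.95, 341.44], [0.0, 0.0, 0.0, 1.0]]
```

View pics/w1.png

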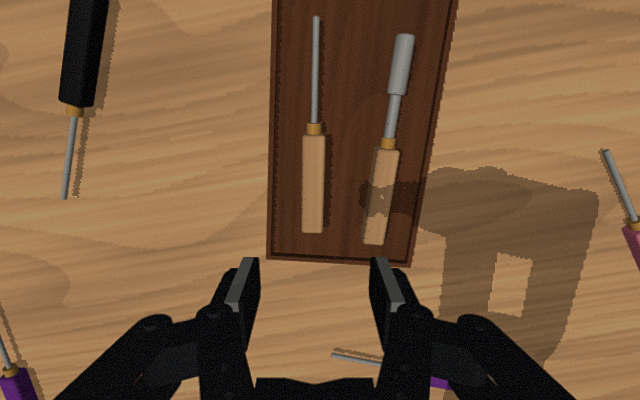

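The wrist view shows the pusher: rod tip at (316,17), handle front at (314,135), butt at (312,233). The burnisher lies to its right.

```bash
python3 - <<'E'
from h import *
import pickle
f=pickle.load(open("w1.pkl","rb"))
t=onz(f,[[316,16.5]],15)[0]
fr=onz(f,[[313.8,135]],26)[0]; b=onz(f,[[312.5,232]],26)[0]; fl=onz(f,[[313.5,233.5]],4)[0]
hl=onz(f,[[302.5,185],[325,185]],26)
print(t,fr,b,np.linalg.norm(fr-b),np.linalg.norm((t-b)[:2]),np.linalg.norm(hl[0]-hl[1]),hl.mean(0))
d=(t-b)[:2]; yaw=np.arctan2(d[1],d[0]); c=fr[:2]-25*d/np.linalg.norm(d); print(yaw,c, t[:2]-125*d/np.linalg.norm(d))
go([*c,29],yaw)
E
```

```text
[ 611.06924058 -229.79705377   15.        ] [ 513.13581243 -210.64190369   26.        ] [ 417.15865881 -192.41503752   26.        ] 97.69254151189499 197.4809582180602 21.801360306138612 [ 465.86069098 -202.27635996   26.        ]
-0.1904433849236941 [ 488.5878024  -205.90954663] [ 488.3291904  -206.13526849]
turn rz total 0.0046 shift total [ 0.576 -0.072  7.684] at [ 474.1 -205.   221.1] [ 3.1414e+00  6.0000e-04 -1.7590e-01] F [ 0.4 -0.4 -0.3] t 2.1 op 0.602 g 0.0
```

```bash
python3 -m inch '[[0,0,0.005,0.58,-0.07,0.5,0.4],[0,0,0,0,0,1,0.4],[0,0,0,0,0,1,0.4],[0,0,0,0,0,1,0.4],[0,0,0,0,0,1,0.4],[0,0,0,0,0,1,0.4],[0,0,0,0,0,1,0.4],[0,0,0,0,0,0.6,0.4]]' >/dev/null
python3 -m inch '[[0,0,0,0,0,0.3,0.4],[0,0,0,0,0,0.2,0.4],[0,0,0,0,0,0,0.4],[0,0,0,0,0,0,0.4]]'
python3 -c "
from h import *
go([488.4,-206,29],-0.1904)"
```

```text
clock: 3.15
eef_pos: [489.1, -206.7, 31.9]
tcp_rot: [3.141, -0.001, -0.196]
contact_force: [0.1, -0.7, 0.5]
opening: 0.604
grasp_force: 0.0
turn rz total -0.0017 shift total [-0.032 -0.021  0.117] at [ 489.1 -206.7   31.9] [ 3.1414e+00 -8.0000e-04 -1.9590e-01] F [ 0.1 -0.7  0.5] t 3.1 op 0.604 g 0.0
```

```bash
python3 -m inch '[[0,0,-0.0015,-0.02,-0.02,0.12,0.4],[0,0,0,0,0,0,0.6],[0,0,0,0,0,0,0.7],[0,0,0,0,0,0,0.8],[0,0,0,0,0,0,1],[0,0,0,0,0,0,1],[0,0,0,0,0,0,1],[0,0,0,0,0,0,1]]' 50
python3 -m inch '[[0,0,0,0,0,0,1],[0,0,0,0,0,0,1],[0,0,0,0,0,-0.3,1],[0,0,0,0,0,-0.5,1],[0,0,0,0,0,-1,1],[0,0,0,0,0,-1,1],[0,0,0,0,0,-1,1],[0,0,0,0,0,-1,1]]'
python3 -m inch '[[0,0,0,0,0,-1,1],[0,0,0,0,0,-0.3,1],[0,0,0,0,0,0,1],[0,0,0,0,0,0,1]]'
python3 - <<'E'
from h import *
import pickle
go([488,-206,29],-0.19)
f=grab_frame("wrist"); save(f,"w2.png"); pickle.dump(f,open("w2.pkl","wb"))
f=grab_frame("top"); pickle.dump(f,open("top2.pkl","wb"))
E
```

```text
clock: 3.82
eef_pos: [488.8, -205.6, 29.0]
tcp_rot: [3.141, -0.001, -0.191]
contact_force: [-0.1, 0.2, 5.9]
opening: 0.244
grasp_force: 49.5
clock: 4.48
eef_pos: [488.1, -205.3, 149.9]
tcp_rot: [-3.142, 0.0, -0.191]
contact_force: [0.9, -0.2, -2.1]
opening: 0.244
grasp_force: 49.0
clock: 4.82
eef_pos: [488.2, -205.4, 180.5]
tcp_rot: [3.142, -0.0, -0.191]
contact_force: [-0.6, 0.3, -0.4]
opening: 0.244
grasp_force: 49.0
turn rz total -0.0003 shift total [-1.000e-03  2.600e-02  6.061e+00] at [ 488.2 -205.4  180.5] [ 3.1415e+00 -2.0000e-04 -1.9110e-01] F [-0.6  0.3 -0.4] t 4.8 op 0.244 g 49.0
```

View pics/w2.png

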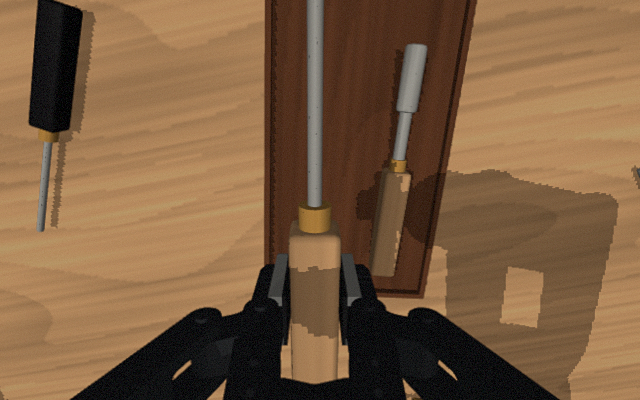

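The pusher is held and straight: its rod runs up the picture at u≈315, with the ferrule at (314,218). Next I measure the rod in the tool frame, and the slot and front.

```bash
python3 - <<'E'
from h import *
import pickle
from scipy.spatial.transform import Rotation as Ro
f=pickle.load(open("w2.pkl","rb")); s=r.sense(); R=Ro.from_euler("xyz",s["tcp_rot"]).as_matrix()
g=f["pixels"].astype(int)
for v in(10,60,110,160,190):
    row=f["z_map"][v]; 
    us=[u for u in range(295,335) if 0<row[u]<row[280:290].mean()-60]
    w=[dep(f,[[u,v]])[0] for u in us]; p=np.array(w)
    print(v,us[0],us[-1],np.round((np.median(p,0)-s["eef_pos"])@R,1))
# cabinet from top view: front edge of top board & slot
f=pickle.load(open("top2.pkl","rb"))
im=cv2.cvtColor(f["pixels"],cv2.COLOR_RGB2BGR);cv2.imwrite("pics/t2.png",im)
save(f,"t2.png")
hsv=cv2.cvtColor(im,cv2.COLOR_BGR2HSV)
v,u=np.mgrid[100:200,180:270]; P=dep(f,np.c_[u.ravel(),v.ravel()])
q=P[(abs(P[:,2]-105)<6)]; print(cv2.minAreaRect(q[:,:2].astype(np.float32)), np.median(q[:,2]))
E
```

```text
10 307 323 [107.9   0.2  10.5]
60 307 323 [91.8  0.2 10.2]
110 308 322 [74.4  0.3 10.3]
160 308 322 [55.1  0.3 10.5]
190 308 321 [42.9  0.1 10.4]
((676.2014770507812, 228.8154296875), (183.1299591064453, 171.45172119140625), 3.68660306930542) 104.19418086758651
```

```bash
python3 -m inch '[[0,0,-0.038,0,-0.8,-0.2,1],[0,0,-0.038,0,-1,-0.3,1],[0,0,-0.005,0,-1,-0.3,1],[0,0,0,0,-1,0,1],[0,0,0,0,-1,0,1],[0,0,0,0,-1,0,1],[0,0,0,0,-1,0,1],[0,0,0,0,-1,0,1]]' >/dev/null
python3 -m inch '[[0,0,0,0,-1,0,1],[0,0,0,0,-1,0,1],[0,0,0,0,-1,0,1],[0,0,0,0,-1,0,1],[0,0,0,0,-1,0,1],[0,0,0,0,-1,0,1],[0,0,0,0,-1,0,1],[0,0,0,0,-0.5,0,1]]' > /dev/null
python3 -m inch '[[0,0,0,0,0,0,1],[0,0,0,0,0,0,1]]'
python3 - <<'E'
from h import *
import pickle
go([490,190,200],0.064)
f=grab_frame("wrist"); save(f,"w3.png"); pickle.dump(f,open("w3.pkl","wb"))
E
```

```text
clock: 6.42
eef_pos: [472.4, 175.9, 199.7]
tcp_rot: [3.141, 0.002, 0.065]
contact_force: [-0.1, -0.2, -1.1]
opening: 0.243
grasp_force: 49.1
turn rz total 0.0004 shift total [ 0.739 -0.519 -0.014] at [472.4 175.9 199.7] [3.1406e+00 2.0000e-03 6.5100e-02] F [-0.1 -0.2 -1.1] t 6.4 op 0.243 g 49.1
```

View pics/w3.png

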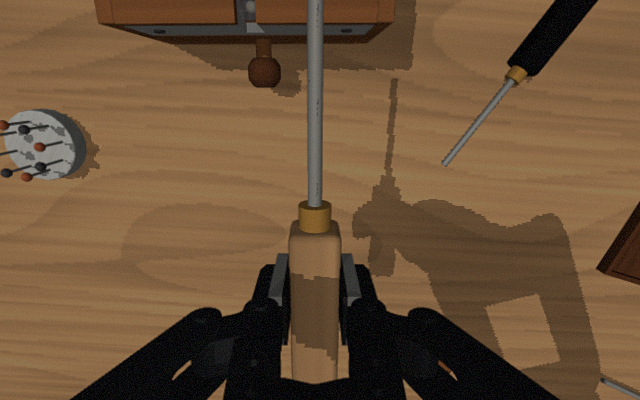

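The wrist view shows the slot notch near (247,12), the knob at (264,70), and the top's front edge along v≈23 from u=97 to 393. I'll enlarge the slot.

```bash
python3 - <<'E'
from h import *
import pickle
f=pickle.load(open("w3.pkl","rb")); im=cv2.imread("pics/w3.png")
cv2.imwrite("pics/crop2.png",cv2.resize(im[0:95,200:300],None,fx=6,fy=6,interpolation=cv2.INTER_NEAREST))
e=onz(f,[[97,23.5],[393,23.5]],105)
print(e,np.linalg.norm(e[0]-e[1]),e.mean(0),np.arctan2(e[1,0]-e[0,0],e[0,1]-e[1,1]))
E
```

```text
[[580.32649965 307.69864956 105.        ]
 [591.04860636 138.80653635 105.        ]] 169.23211715547137 [585.687553   223.25259295 105.        ] 0.06339986318359625
```

View pics/crop2.png

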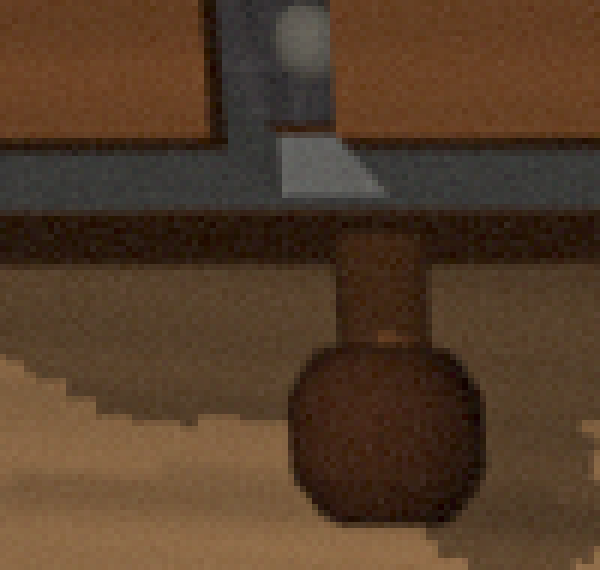

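```bash
python3 - <<'E'
from h import *
import pickle
f=pickle.load(open("w3.pkl","rb"))
e=onz(f,[[236.5,22.5],[255.5,22.5]],105); print(e,np.linalg.norm(e[0]-e[1]),e.mean(0))
k=onz(f,[[264.5,72]],38)[0]; c,s=np.cos(.0634),np.sin(.0634)
print(k, (k[:2]-e.mean(0)[:2])@np.array([c,s]), (k[:2]-e.mean(0)[:2])@np.array([-s,c]))
P=np.array([585.7,223.2])
for tip in(-20,20,38): go([*(P+(tip-125)*np.array([c,s])),93.4],.0634)
E
```

```text
[[585.68650974 227.91979046 105.        ]
 [586.37335516 217.11019001 105.        ]] 10.831399664119079 [586.02993245 222.51499023 105.        ]
[561.90895333 220.65093998  38.        ] -24.190619122754175 -0.33205939499924475
turn rz total 0.0002 shift total [-1.161 -1.626  4.26 ] at [472.5 175.3 199.9] [3.1406e+00 1.7000e-03 6.4100e-02] F [-0.9 -0.2 -0.9] t 6.5 op 0.245 g 49.1
turn rz total 0.0002 shift total [ 0.439 -1.626  4.26 ] at [472.5 175.3 199.9] [3.1406e+00 1.7000e-03 6.4100e-02] F [-0.9 -0.2 -0.9] t 6.5 op 0.245 g 49.1
turn rz total 0.0002 shift total [ 1.159 -1.626  4.26 ] at [472.5 175.3 199.9] [3.1406e+00 1.7000e-03 6.4100e-02] F [-0.9 -0.2 -0.9] t 6.5 op 0.245 g 49.1
```

```bash
python3 -m inch '[[0,0,0,-0.7,-0.8,0,1],[0,0,0,-0.5,-0.8,0,1],[0,0,0,0,0,1,1],[0,0,0,0,0,1,1],[0,0,0,0,0,1,1],[0,0,0,0,0,1,1],[0,0,0,0,0,0.25,1],[0,0,0,0,0,0,1]]' >/dev/null
python3 -m inch '[[0,0,0,0,0,0,1],[0,0,0,0,0,0,1]]'
python3 - <<'E'
from h import *
import pickle
c,s=np.cos(.0634),np.sin(.0634); P=np.array([585.8,222.8])
go([*(P+(-20-125)*np.array([c,s])),93.4],.0634)
f=grab_frame("wrist"); save(f,"w4.png"); pickle.dump(f,open("w4.pkl","wb"))
E
```

```text
clock: 7.3
eef_pos: [441.5, 213.9, 95.8]
tcp_rot: [-3.141, -0.002, 0.063]
contact_force: [0.4, -0.1, -0.7]
opening: 0.243
grasp_force: 49.3
turn rz total -0.0002 shift total [-0.018  0.011  0.095] at [441.5 213.9  95.8] [-3.141e+00 -1.700e-03  6.280e-02] F [ 0.4 -0.1 -0.7] t 7.3 op 0.243 g 49.3
```

View pics/w4.png

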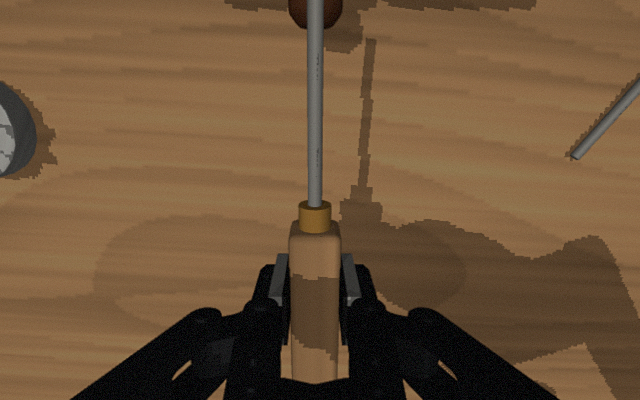

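The rod (u≈315) lies directly over the knob's centre, so the lateral fit is good. Insert.

```bash
python3 -m inch '[[0,0,0,0,0.01,0.09,1],[0,0,0,0.3,0,0,1],[0,0,0,0.3,0,0,1],[0,0,0,0.3,0,0,1],[0,0,0,0.3,0,0,1],[0,0,0,0.3,0,0,1],[0,0,0,0.1,0,0,1],[0,0,0,0,0,0,1]]'
python3 -c "
from h import *
c,s=np.cos(.0634),np.sin(.0634); P=np.array([585.8,222.8])
go([*(P+(38-125)*np.array([c,s])),93.4],.0634)"
```

```text
clock: 8.02
eef_pos: [481.4, 216.3, 92.2]
tcp_rot: [-3.141, -0.0, 0.063]
contact_force: [0.5, -0.8, -1.3]
opening: 0.241
grasp_force: 49.3
turn rz total -0.0001 shift total [ 0.704  0.006 -0.048] at [481.4 216.3  92.2] [-3.1415e+00 -4.0000e-04  6.3000e-02] F [ 0.5 -0.8 -1.3] t 8.0 op 0.241 g 49.3
```

Inside the slot with no side force. Now press.

```bash
python3 -m inch '[[0,0,0,0.2,0,0,1],[0,0,0,0.2,0,0,1],[0,0,0,0.2,0,0,1],[0,0,0,0.1,0,0,1],[0,0,0,0,0,0,1]]'
python3 -m inch '[[0,0,0,0.04,0,0,1],[0,0,0,0,0,0,1],[0,0,0,0,0,0,1],[0,0,0,0,0,0,1]]'
python3 - <<'E'
from h import *
f=grab_frame("scene"); save(f,"s2.png")
f=grab_frame("top"); save(f,"t3.png")
c,s=np.cos(.0634),np.sin(.0634); P=np.array([585.8,222.8])
go([*(P+(38-125)*np.array([c,s])),93.4],.0634)
im=cv2.imread("pics/t3.png")[120:230,180:280]; a=cv2.resize(im,None,fx=4,fy=4)
b=cv2.resize(cv2.imread("pics/s2.png")[220:380,310:440],None,fx=2.75,fy=2.75)[:440]
cv2.imwrite("pics/crop3.png",np.hstack([a,b]))
E
```

```text
clock: 8.43
eef_pos: [497.3, 217.1, 91.9]
tcp_rot: [3.141, 0.002, 0.063]
contact_force: [-5.3, 0.1, 0.5]
opening: 0.244
grasp_force: 49.4
clock: 8.77
eef_pos: [498.4, 217.2, 92.1]
tcp_rot: [3.141, 0.001, 0.063]
contact_force: [-4.2, 0.1, 0.1]
opening: 0.241
grasp_force: 49.4
turn rz total -0.0 shift total [ 0.017  0.001 -0.05 ] at [498.5 217.3  92.1] [3.1414e+00 8.0000e-04 6.3400e-02] F [-4.8  0.8 -0.6] t 8.9 op 0.242 g 49.3
```

View pics/crop3.png

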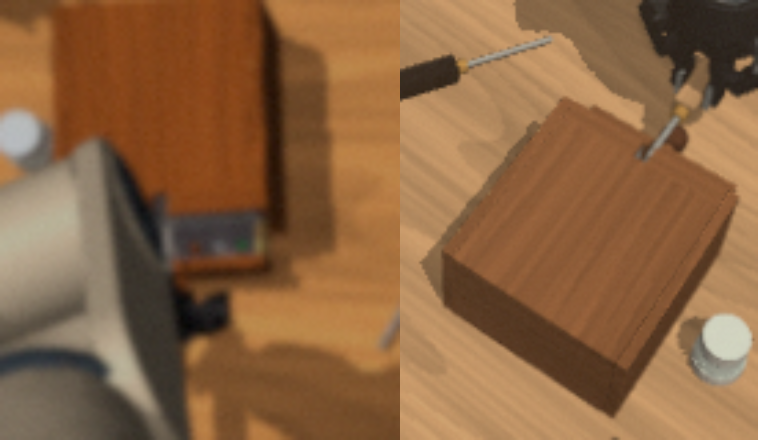

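The drawer has sprung ajar; its interior shows at crop (215,240). I'll withdraw straight, lift, and return over the tray.

```bash
python3 -m inch '[[0,0,0,-0.4,0,0,1],[0,0,0,-0.6,0,0,1],[0,0,0,-0.8,0,0,1],[0,0,0,-0.8,0,0,1],[0,0,0,-0.2,0,-0.6,1],[0,0,0,0,0,-1,1],[0,0,0,0,0,-1,1],[0,0,0,0,0,-1,1]]' >/dev/null
python3 -m inch '[[0,0,0.036,0,0.5,0,1],[0,0,0.036,0,0.5,0,1],[0,0,0.009,0,1,0,1],[0,0,0,0,1,0,1],[0,0,0,0,1,0,1],[0,0,0,0,1,0,1],[0,0,0,0,1,0,1],[0,0,0,0,1,0,1]]' 
python3 -c "
from h import *
go([488.4,-206,29],-.191)"
```

```text
clock: 10.2
eef_pos: [401.7, 39.6, 182.7]
tcp_rot: [-3.141, -0.003, -0.191]
contact_force: [-0.1, 1.1, -0.8]
opening: 0.245
grasp_force: 49.3
turn rz total 0.0001 shift total [5.27  8.988 6.149] at [401.7  39.6 182.7] [-3.141e+00 -3.000e-03 -1.908e-01] F [-0.1  1.1 -0.8] t 10.2 op 0.245 g 49.3
```

```bash
python3 -m inch '[[0,0,0,0.6,0.9,0,1],[0,0,0,0.6,1,0,1],[0,0,0,0.6,1,0,1],[0,0,0,0.6,1,0,1],[0,0,0,0.6,1,0,1],[0,0,0,0.6,1,0,1],[0,0,0,0.6,1,0,1],[0,0,0,0.6,1,0,1]]' >/dev/null
python3 -m inch '[[0,0,0,0.4,0.7,0,1],[0,0,0,0,0,1,1],[0,0,0,0,0,1,1],[0,0,0,0,0,1,1],[0,0,0,0,0,0.5,1],[0,0,0,0,0,0,1],[0,0,0,0,0,0,1]]' 
python3 -c "
from h import *
go([488.4,-206,29],-.191)"
```

```text
clock: 11.45
eef_pos: [488.3, -195.2, 94.7]
tcp_rot: [3.141, -0.0, -0.191]
contact_force: [0.1, -0.3, -2.0]
opening: 0.244
grasp_force: 49.3
turn rz total -0.0 shift total [0.086 0.424 2.629] at [ 488.3 -195.2   94.7] [ 3.1414e+00 -1.0000e-04 -1.9100e-01] F [ 0.1 -0.3 -2. ] t 11.4 op 0.244 g 49.3
```

```bash
python3 -m inch '[[0,0,0,0.09,0.42,0.5,1],[0,0,0,0,0,0.8,1],[0,0,0,0,0,0.6,1],[0,0,0,0,0,0.35,1],[0,0,0,0,0,0.2,1],[0,0,0,0,0,0,1],[0,0,0,0,0,0,1]]' 
python3 -c "
from h import *
go([488.4,-206,29],-.191)"
```

```text
clock: 12.03
eef_pos: [489.1, -206.1, 34.3]
tcp_rot: [3.141, -0.001, -0.191]
contact_force: [0.5, 0.2, -0.3]
opening: 0.244
grasp_force: 49.3
turn rz total 0.0 shift total [-0.026  0.003  0.213] at [ 489.1 -206.1   34.3] [ 3.1413e+00 -1.1000e-03 -1.9100e-01] F [ 0.5  0.2 -0.3] t 12.0 op 0.244 g 49.3
```

```bash
python3 -m inch '[[0,0,0,0,0,0.1,1],[0,0,0,0,0,0.06,1],[0,0,0,0,0,0.04,1],[0,0,0,0,0,0,1],[0,0,0,0,0,0,1]]' 
python3 -m inch '[[0,0,0,0,0,0.02,1],[0,0,0,0,0,0,1],[0,0,0,0,0,0,1]]'
```

```text
clock: 12.45
eef_pos: [488.8, -206.0, 29.0]
tcp_rot: [3.141, -0.001, -0.191]
contact_force: [-0.8, 0.6, 4.8]
opening: 0.244
grasp_force: 49.9
clock: 12.7
eef_pos: [488.8, -206.0, 29.0]
tcp_rot: [3.141, -0.001, -0.191]
contact_force: [-3.0, 1.6, 13.3]
opening: 0.244
grasp_force: 51.2
```

On the tray floor. Release gently and retreat.

```bash
python3 -m inch '[[0,0,0,0,0,-0.02,1],[0,0,0,0,0,0,0.74],[0,0,0,0,0,0,0.7],[0,0,0,0,0,0,0.6],[0,0,0,0,0,0,0.5],[0,0,0,0,0,0,0.5],[0,0,0,0,0,0,0.5]]' 
python3 -m inch '[[0,0,0,0,0,-0.3,0.45],[0,0,0,0,0,-0.7,0.45],[0,0,0,0,0,-1,0.45],[0,0,0,0,0,-1,0.45],[0,0,0,0,0,-1,0.4],[0,0,0,0,0,-1,0.4],[0,0,0,0,0,-1,0.4],[0,0,0,0,0,-0.5,0.4]]'
python3 - <<'E'
from h import *
f=grab_frame("wrist"); save(f,"w5.png")
c,s=np.cos(.0634),np.sin(.0634); P=np.array([585.8,222.8])
go([*(P-62*np.array([c,s])),200],.0634)
E
```

```text
clock: 13.28
eef_pos: [488.4, -205.9, 28.4]
tcp_rot: [-3.142, 0.0, -0.191]
contact_force: [0.1, 0.4, -0.3]
opening: 0.498
grasp_force: 0.0
clock: 13.95
eef_pos: [489.4, -206.3, 194.6]
tcp_rot: [3.141, -0.004, -0.191]
contact_force: [0.3, -0.3, 0.7]
opening: 0.601
grasp_force: 0.0
turn rz total -0.081 shift total [  2.421 -16.902  -0.163] at [ 490.3 -206.7  195.9] [ 3.1403 -0.006  -0.1911] F [ 1.  -0.2  2.7] t 14.0 op 0.597 g 0.0
```

View pics/w5.png

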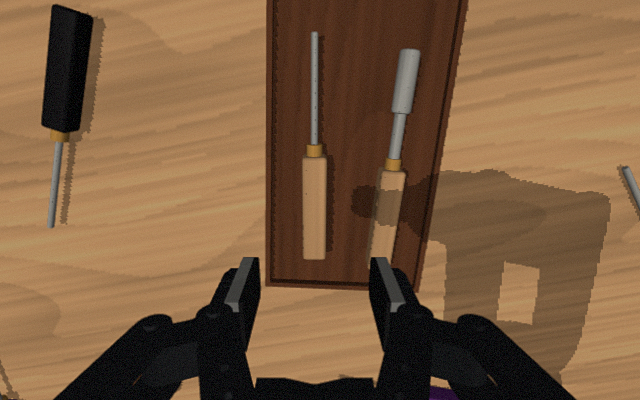

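The pusher lies flat inside the tray at (314,150), with the burnisher unmoved. Next I hover in front of the drawer.

```bash
python3 -m inch '[[0,0,-0.038,0,-0.7,0,0.4],[0,0,-0.038,0,-1,0,0.4],[0,0,-0.005,-0.1,-1,0,0.4],[0,0,0,-0.1,-1,0,0.4],[0,0,0,-0.1,-1,0,0.4],[0,0,0,-0.1,-1,0,0.4],[0,0,0,-0.1,-1,0,0.4],[0,0,0,-0.1,-1,0,0.4]]' >/dev/null
python3 -m inch '[[0,0,0,0,-1,0,0.4],[0,0,0,0,-1,0,0.4],[0,0,0,0,-1,0,0.4],[0,0,0,0,-1,0,0.4],[0,0,0,0,-1,0,0.4],[0,0,0,0,-1,0,0.4],[0,0,0,0,-1,0,0.4],[0,0,0,0,-1,0,0.4]]' > /dev/null
python3 -m inch '[[0,0,0,0,-0.4,0,0.4],[0,0,0,0,0,0,0.4],[0,0,0,0,0,0,0.4]]'
python3 - <<'E'
from h import *
import pickle
f=grab_frame("wrist"); save(f,"w6.png"); pickle.dump(f,open("w6.pkl","wb"))
c,s=np.cos(.0634),np.sin(.0634); P=np.array([585.8,222.8])
go([*(P-60*np.array([c,s])),45],.0634)
E
```

```text
clock: 15.58
eef_pos: [455.8, 194.4, 190.8]
tcp_rot: [3.141, 0.001, 0.065]
contact_force: [1.2, -0.5, -1.2]
opening: 0.597
grasp_force: 0.0
turn rz total 0.0001 shift total [ 2.858 -0.825  5.833] at [455.9 193.9 190.8] [3.141e+00 6.000e-04 6.380e-02] F [-0.8  0.1  0.7] t 15.6 op 0.606 g 0.0
```

View pics/w6.png

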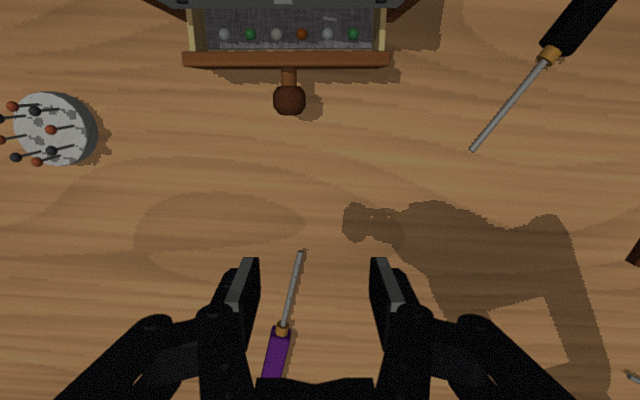

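```bash
python3 - <<'E'
from h import *
import pickle
f=pickle.load(open("w6.pkl","rb"))
k=onz(f,[[289,99]],37)[0]; c,s=np.cos(.0634),np.sin(.0634); P=np.array([585.8,222.8])
print(k,(k[:2]-P)@[c,s],(k[:2]-P)@[-s,c], onz(f,[[301,252],[282,330]],11))
go([*(P+(k[:2]-P)@[c,s]*np.array([c,s])),45],.0634)
E
```

```text
[526.94656433 218.84925513  37.        ] -58.985502282339155 -0.21399877605122464 [[381.84142036 202.78435132  11.        ]
 [286.68817808 218.34852638  11.        ]]
turn rz total 0.0001 shift total [ 2.898 -0.825  5.833] at [455.9 193.9 190.8] [3.141e+00 6.000e-04 6.380e-02] F [-0.8  0.1  0.7] t 15.6 op 0.606 g 0.0
```

```bash
python3 -m inch '[[0,0,0,0.8,-0.3,0,0.4],[0,0,0,1,-0.3,0,0.4],[0,0,0,1,-0.23,0,0.4],[0,0,0,0,0,0.8,0.4],[0,0,0,0,0,0.8,0.4],[0,0,0,0,0,0.8,0.4],[0,0,0,0,0,0.8,0.4],[0,0,0,0,0,0.5,0.4]]' >/dev/null
python3 -m inch '[[0,0,0,0,0,0.5,0.4],[0,0,0,0,0,0.5,0.4],[0,0,0,0,0,0.5,0.4],[0,0,0,0,0,0.3,0.4],[0,0,0,0,0,0,0.4],[0,0,0,0,0,0,0.4]]'
python3 -c "
from h import *
go([526.9,219,44],.0634)"
```

```text
clock: 16.8
eef_pos: [524.7, 219.8, 53.3]
tcp_rot: [3.141, 0.001, 0.063]
contact_force: [0.1, -0.9, 0.9]
opening: 0.601
grasp_force: 0.0
turn rz total 0.0 shift total [0.087 0.036 0.373] at [524.7 219.8  53.3] [3.1414e+00 5.0000e-04 6.3500e-02] F [ 0.1 -0.9  0.9] t 16.8 op 0.601 g 0.0
```

```bash
python3 -m inch '[[0,0,0,0.09,0.03,0.37,0.4],[0,0,0,0,0,0,0.5],[0,0,0,0,0,0,0.6],[0,0,0,0,0,0,0.65],[0,0,0,0,0,0,0.8],[0,0,0,0,0,0,0.8],[0,0,0,0,0,0,0.8],[0,0,0,0,0,0,0.8]]' 40
python3 -m inch '[[0,0,0,-0.1,0,0,0.8],[0,0,0,-0.2,0,0,0.8],[0,0,0,-0.3,0,0,0.8],[0,0,0,-0.3,0,0,0.8],[0,0,0,-0.3,0,0,0.8],[0,0,0,-0.3,0,0,0.8],[0,0,0,-0.3,0,0,0.8],[0,0,0,-0.3,0,0,0.8]]'
python3 -c "
from h import *
go([451.9,214.3,44],.0634)"
```

```text
clock: 17.47
eef_pos: [527.2, 219.0, 44.7]
tcp_rot: [3.141, -0.0, 0.063]
contact_force: [-0.6, -4.0, 6.3]
opening: 0.28
grasp_force: 39.3
clock: 18.13
eef_pos: [475.0, 215.5, 44.7]
tcp_rot: [3.141, -0.001, 0.064]
contact_force: [2.9, -7.0, 4.7]
opening: 0.278
grasp_force: 39.3
turn rz total 0.0001 shift total [-0.924 -0.009  0.027] at [475.  215.5  44.7] [ 3.1414e+00 -1.4000e-03  6.3600e-02] F [ 2.9 -7.   4.7] t 18.1 op 0.278 g 39.3
```

```bash
python3 -m inch '[[0,0,0,-0.3,0,0,0.8],[0,0,0,-0.3,0,0,0.8],[0,0,0,-0.2,0,0,0.8],[0,0,0,-0.1,0,0,0.8],[0,0,0,0,0,0,0.8],[0,0,0,0,0,0,0.8]]'
python3 -m inch '[[0,0,0,-0.06,0,0,0.8],[0,0,0,0,0,0,0.8],[0,0,0,0,0,0,0.8]]'
```

```text
clock: 18.63
eef_pos: [453.5, 214.2, 44.7]
tcp_rot: [3.142, -0.003, 0.064]
contact_force: [5.8, -8.6, 2.3]
opening: 0.275
grasp_force: 40.0
clock: 18.88
eef_pos: [453.5, 214.2, 44.8]
tcp_rot: [-3.141, -0.005, 0.064]
contact_force: [10.9, -10.5, -3.0]
opening: 0.273
grasp_force: 39.8
```

The pull force rose with no further motion, so the drawer is at its stop. Release and rise.

```bash
python3 -m inch '[[0,0,0,0,0,0,0.7],[0,0,0,0,0,0,0.6],[0,0,0,0,0,0,0.4],[0,0,0,0,0,0,0.4],[0,0,0,0,0,0,0.4],[0,0,0,0,0,-0.3,0.4],[0,0,0,0,0,-0.8,0.4],[0,0,0,0,0,-1,0.4]]'
python3 -m inch '[[0,0,0,0,0,-1,0.4],[0,0,0,0,0,-1,0.4],[0,0,0,0,0,-1,0.4],[0,0,0,0,0,-1,0.4],[0,0,0,0,0,-0.5,0.4],[0,0,0,0,0,0,0.4],[0,0,0,0,0,0,0.4]]'
python3 - <<'E'
from h import *
import pickle
f=grab_frame("wrist"); save(f,"w7.png"); pickle.dump(f,open("w7.pkl","wb"))
t=grab_frame("top"); save(t,"t7.png")
z=f["z_map"]; im=cv2.imread("pics/w7.png")
v,u=np.mgrid[0:250,150:450]; P=dep(f,np.c_[u.ravel(),v.ravel()])
c,s=np.cos(.0634),np.sin(.0634); L=(P[:,:2]-[585.8,222.8])@np.array([[c,-s],[s,c]])
m=(abs(P[:,2]-40)<8)&(abs(L[:,1])<20)&(L[:,0]<-112); print("knob x",L[m,0].min(),L[m,0].max(),L[m,1].mean(),m.sum())
cv2.imwrite("pics/fin.png",im)
E
```

```text
clock: 19.55
eef_pos: [449.4, 213.9, 96.5]
tcp_rot: [3.14, 0.003, 0.063]
contact_force: [0.6, -0.6, 0.2]
opening: 0.6
grasp_force: 0.0
clock: 20.13
eef_pos: [450.8, 214.5, 210.0]
tcp_rot: [-3.141, -0.002, 0.063]
contact_force: [-0.5, 0.3, 0.6]
opening: 0.598
grasp_force: 0.0
knob x -144.05441309949546 -112.86829721146823 -0.5126738936144423 758
```

View pics/t7.png

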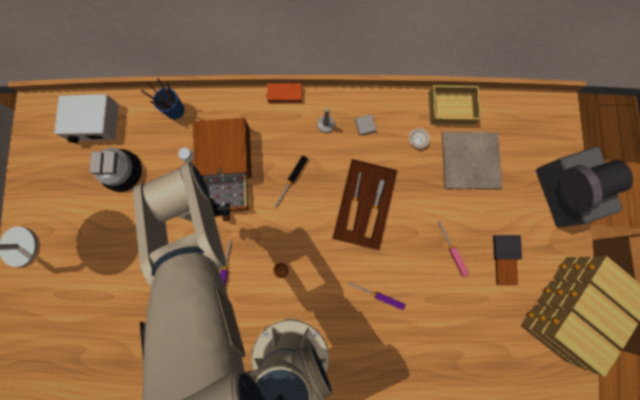

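The top view shows the drawer open at (228,190), the pusher in the tray at (355,200), and the bystanders in place. The knob's front is 144 mm out; 145 would be full travel, so the drawer is at its stop within measuring error.

```bash
python3 -c "
from rig import r
print(r.sign_off())"
```

```text
the job is handed in; nothing more can be done
None
```

The catch was pressed, the drawer sprang ajar, the pusher was laid back in the tray without dropping it, and the drawer was drawn out to its stop; the job is handed in at about 20 s, and the hand-in call gave no verdict.

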